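Hold the photometer's filter slide at the set mark

TASK

The spring-return filter slide on this bench photometer is locked: turn the bar knob beside it clockwise until it clicks past its detent and stays over, then pull the slide out towards the knob's end of the deck by its upright handle until the pointer at the handle's foot is in line with the marker on the scale rail. Keep it there against its spring for the reading: finish while still holding the handle, with the lock left open, and leave the beaker, the bottle and the vial where they stand.

Things in the scene. Friction and masses are not known exactly. Their poses are not given: they have to be found in the camera images.
- photometer: Low bench instrument, fixed, 320 mm (x) by 380 mm (y), flat grey deck 70 mm above the table. Origin: on the table, under the deck; deck spans x -140..180, y -190..190 mm. Its -x axis is the way the slide is pulled. A dark hood, top 115 mm above the table, covers x -125..175, y 75..190 mm; a low dark optical housing, 30 mm above the deck, x 90..180, y -80..20 mm.
- lock (a joint): Turn of the lock knob, rad: 0 locked, grows clockwise seen from above. A spring detent holds it at 0; it resists (up to about 0.2 N m, most at the start) until about 0.6 rad, then drives itself on to its stop at 1.2. Let go before 0.6 it springs back. At 0 a steel latch finger under the knob stands in the way of the slide's side lug and blocks the slide after about 3 mm; at 1.2 the way is free.
- lock_grip (a point): Grip point of the lock knob, on its upright axis, 46 mm above the deck (10 mm under the knob's top). The knob has a black bar grip 44 mm long, 14 mm thick, 36 mm high over a round skirt of 44 mm diameter whose top is 22 mm above the deck. The point's x axis lies along the bar and turns with it; at 0 it is the photometer's x. The axis stands at x -80, y -105 mm on the photometer.
- slide: Steel filter slide with its handle; slides out to photometer -x, 75 mm at most. Origin: on the deck under the handle's centre, at home photometer x 20, y -30, z 70 mm. Handle: upright black block, 14 mm (x) by 40 mm (y), 8 to 58 mm above the deck, to grip from above across its 14 mm. Spring: pulls home with 3.6 N plus 0.12 N per mm of travel.
- handle_grip (a point): Centre of the handle at grip height, 42 mm above the deck, 16 mm under the handle's top. Axes as the photometer's.
- pointer_tip (a point): Free end of the slide's pointer, a 3 mm thin steel fin at the handle's foot that sticks out to +y, 30 mm from the handle's centre, at the same x as the handle's centre, 5.5 mm above the deck.
- marker: Setting marker: small fixed brass rider (12 by 18 mm, top 20 mm above the deck) on the scale rail beside the slide (photometer y 26 mm), set 28 to 58 mm out from the pointer's home place. Origin: on the deck under its centre; axes as the photometer's. Its 3 mm fin points to -y towards the slide, at its own x = 0.
- marker_tip (a point): Free end of the marker's fin, 22 mm from the rider's centre, 10 mm above the deck. The pointer is in line when it has the same photometer x.
- beaker: Empty glass beaker, 72 mm wide, 85 mm high, loose on the table beside the photometer's -y side. Origin: centre of its underside. Leave it.
- reagent: Amber reagent bottle, 66 mm wide, 150 mm high, loose on the table beside the photometer's -y side. Origin: centre of its underside. Leave it.
- vial: Small capped vial, 34 mm wide, 50 mm high, loose on the hood. Origin: centre of its underside. Leave it.
Things that resemble listed ones, but are neither listed nor needed, are in the scene too. There is more than one size of the reagent; the one meant has the size given above. There is more than one size of the vial; the job needs the smaller.

How it is judged:
By the outcome, as a careful person would: the job done as asked, in the order asked, and still so for the second after the job is handed in, while the arm keeps its last pose, push and grip.
It also fails if it takes over 48 s, if anything falls off the work surface, if the arm or the gripper's body presses on something with over 40 N, if the wrist force passes 120 N, or if a joint passes its speed limit or range.

ROBOT

A 7-joint arm with a two-finger parallel gripper is mounted at the origin on the work surface. World frame = base frame: x ahead of the robot, y to its left, z up, the work surface at z = 0. Lengths are in m, angles in rad, forces in N, time in s.
With the tool pointing down it reaches from about 0.4 to 0.85 m from the base axis. Payload 10.4 kg.
Tool frame: the origin (TCP) lies on the centre line of the jaws, within the pads' length; the fingertips stand 17 mm ahead of it and the grasp point (between the pads) lies 2 mm behind it; z points along the fingers, y is the line along which they close (so a half turn about z gives the same grasp; the last joint's range is limited). The gripper opens to 85 mm and grips with 20 to 120 N. Pads are 22 mm wide; open, the fingers measure 114 mm over their backs; the gripper's body (76 mm by 85 mm) begins 54 mm behind the grasp point. The pads swing forward as they close: fully open they stand 13 mm farther back than shut.
Start: joints at [1.156, 0.332, -0.065, 1.46, 0.022, 1.35, -0.088], TCP at [0.239, -0.578, 0.248] pointing down, gripper open.
Joint ranges: [-2.6, 2.6], [-0.5, 2.12], [-1.47, 1.34], [0.16, 2.42], [-1.27, 4.41], [0.06, 2.06], [-2.6, 2.6]. Speed limits (rad/s): [2.22, 2.22, 2.79, 2.79, 3.14, 3.14, 3.14].

INTERFACE

Orientations are given as a unit quaternion [x, y, z, w].
In Python, from workcell import get_obs, optics, job gives the robot as it stands. The module is installed in compiled form; this text tells all that it offers.
- The arm moves only by the tool send_rows, never from a script. Its argument "plan" is a list that holds one entry, the list of rows, each a list of 7 numbers: the turn, a rotation vector about the tool's x, y, z in units of 1.5 rad (1.0 is 1.5 rad), then the shift along the tool's x, y, z in units of 20 cm (1.0 is 20 cm), then the opening, from 0 (shut) to 1 (fully open). A call has 1 to 20 rows; each row shifts and turns the commanded pose from where the row before left it, along the tool's axes as they then stand; what a row does not reach is not made up. A row lasts 1/12 s, in which the tool goes at most 41.7 mm and 7.16 degrees, less where a joint would pass 70% of its speed; a pose out of reach is approached as far as the arm can. A call with a number of a shift or a turn outside -1 to 1 is refused whole. A call with a gripper value outside its range is refused whole. The fingers move at their own pace and stop on an object; "squeeze" is the grip in N (left out, the last holds). Time passes only in rows, so rows that do not move let the fingers close. It gives the time, the measured TCP pose, the force, the opening and the grip force at its end, in the units of the state.
- get_obs(): the state, without advancing time (a new reading comes with each control period).
- optics.camera(name): name is "scene" or "top" or "wrist"; returns the picture (400x640x3 uint8, red, green, blue); there is no depth.
- optics.get_calibration(name): a dict with "intrinsics" (3x3 intrinsics, pixels), "world_from_camera" (4x4, takes a point from camera to world coordinates); the wrist camera has in their place "T_tool_cam" (4x4, takes a point from camera to tool coordinates, whose origin is the TCP and whose axes are the flange's). Camera axes: x right, y up, looking along -z (the intrinsics and any distortion apply to the point x, -y, -z); pixel columns grow to the right and rows downward; lengths in m; the calibration is good to about 2 mm. A picture is of the moment at which its call begins: read the wrist's pose just before it. get_calibration takes no time and is no camera call.
- job.hand_in(): hands the job in; it is judged then, once.
The state is a dict: "clock": time; "joint_pos": joint angles; "joint_velocities": joint speeds; "tau": joint torques, N m; "position": TCP position; "ee_rot": TCP orientation; "ft_force": force on the tool from outside, world axes, zero at the start; "torque": the same for the moment, N m; "grip_width": opening from 0.0 (shut) to 1.0 (fully open); "grasp_force": force on a finger pad.
Only numpy, scipy, OpenCV 4.12 (cv2) and the standard library are available. Lean on these libraries where they do the work, as an engineer would, in place of code of your own. Each camera call takes 0.05 s, during which the arm holds its last target. There are 200 camera calls.

## Working session

There is one attempt and no reset: what is moved stays moved. The work goes in short steps, Python scripts to look and compute and a tool call to move; the robot and the scene stay as the last step left them, time stands still between calls to the robot, and variables do not carry over. Pictures are saved under pics/ and viewed, at most 10 in all, crops included, and the job is handed in when it is done.

Besides the shell and the picture viewer there is one more tool, called after "Emit:" by a JSON object that holds its "name" and its "arguments". send_rows: Moves the arm, as the interface text tells. Its arguments: {"type":"object","properties":{"plan":{"type":"array"},"squeeze":{"type":"number"}},"required":["plan"]}

```bash
mkdir -p pics
cat > h.py <<'E'
import numpy as np, cv2
from scipy.spatial.transform import Rotation as R
from workcell import get_obs, optics, job
def cam(n):
    c=optics.get_calibration(n); K=np.array(c["intrinsics"])
    if "world_from_camera" in c: T=np.array(c["world_from_camera"])
    else:
        s=get_obs(); W=np.eye(4); W[:3,:3]=R.from_quat(s["ee_rot"]).as_matrix(); W[:3,3]=s["position"]; T=W@np.array(c["T_tool_cam"])
    return K,T,c
def ray(n,px):
    K,T,_=cam(n); d=np.linalg.solve(K,[px[0],px[1],1.]); d=T[:3,:3]@[d[0],-d[1],-d[2]]; return T[:3,3],d/np.linalg.norm(d)
def onz(n,px,z):
    o,d=ray(n,px); return o+d*(z-o[2])/d[2]
def proj(n,P):
    K,T,_=cam(n); p=np.linalg.inv(T)@[*P,1]; q=K@[p[0],-p[1],-p[2]]; return q[:2]/q[2]
def shot(n,f):
    im=optics.camera(n); cv2.imwrite("pics/"+f,im[:,:,::-1]); return im
E
python3 - <<'E'
from h import *
s=get_obs(); print(s)
for n in("scene","top","wrist"):
    shot(n,n+"0.png"); print(n,{k:(np.round(v,4).tolist() if not isinstance(v,str) else v) for k,v in optics.get_calibration(n).items()})
E
```

```text
{'clock': 0.0, 'joint_pos': array([ 1.1563701 ,  0.33287579, -0.06469002,  1.46094717,  0.0215949 ,
        1.3499137 , -0.08845483]), 'joint_velocities': array([ 0.00149433,  0.00068337, -0.00214997,  0.00097267, -0.00013775,
        0.00059096,  0.00055417]), 'tau': array([-1.69085688e-04, -6.25456166e+01,  4.92401782e-02, -3.91603410e+01,
        1.61472335e-02,  9.92636138e-03,  2.96933899e-05]), 'position': array([ 0.23852752, -0.57730522,  0.24751066]), 'ee_rot': array([ 9.80864649e-01,  1.94689538e-01, -1.73401086e-04, -7.03319635e-04]), 'ft_force': array([ 0.38890496, -0.50649772, -0.41963181]), 'torque': array([-0.00150143,  0.00843394,  0.04974763]), 'grasp_force': 0.0, 'grip_width': 1.0033979674475713}
scene {'intrinsics': [[465.8362, 0.0, 318.7297], [0.0, 465.8362, 201.4216], [0.0, 0.0, 1.0]], 'world_from_camera': [[-0.6226, -0.6579, 0.4237, 1.0418], [0.7825, -0.5287, 0.3289, 0.4195], [0.0076, 0.5364, 0.844, 1.024], [0.0, 0.0, 0.0, 1.0]]}
top {'intrinsics': [[391.2977, 0.0, 322.5155], [0.0, 391.2977, 205.8687], [0.0, 0.0, 1.0]], 'world_from_camera': [[-0.0281, 0.9865, -0.1611, 0.4435], [-0.9993, -0.0318, -0.0202, 0.0589], [-0.025, 0.1605, 0.9867, 0.9576], [0.0, 0.0, 0.0, 1.0]]}
wrist {'intrinsics': [[310.4791, 0.0, 319.7622], [0.0, 310.4791, 201.0954], [0.0, 0.0, 1.0]], 'T_tool_cam': [[-0.0003, 0.9554, 0.2952, 0.0748], [1.0, 0.0002, 0.0005, -0.0001], [0.0005, 0.2952, -0.9554, -0.1245], [0.0, 0.0, 0.0, 1.0]]}
```

View pics/top0.png

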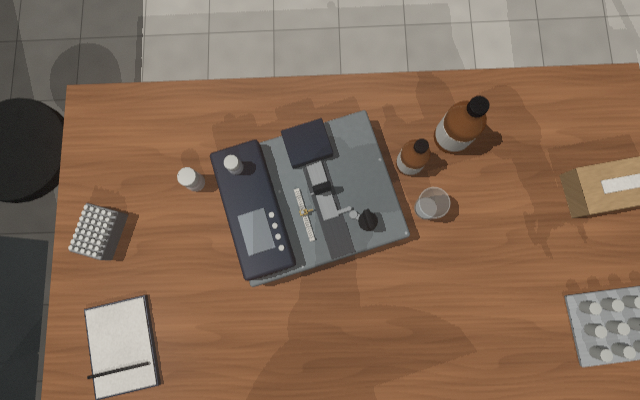

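View pics/scene0.png

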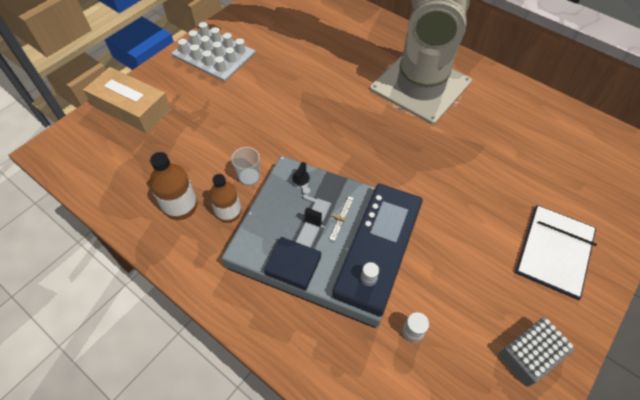

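The top view shows the photometer at about (315,195) px, the knob (368,219), the handle (321,187) and the marker (305,212). The scene view shows the knob at (302,175), the handle (314,215) and the marker (341,217). The candidates are:
- **Lock knob:** the bar at (368,219) top. The hood buttons at (271–281,215–247) only look similar.
- **Handle:** the black block at (321,187). The dark housing at (307,143) is not it.
- **Bottles:** small (413,157), large (460,128).
- **Vials:** on the hood (233,164), on the table (190,179).

Next is one close crop to check the choice.

Run:
```python
import cv2
a=cv2.imread("pics/top0.png")[100:290,240:420]; cv2.imwrite("pics/c1.png",cv2.resize(a,None,fx=3.1,fy=3.1,interpolation=cv2.INTER_CUBIC))
```

```text
(no output)
```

View pics/c1.png

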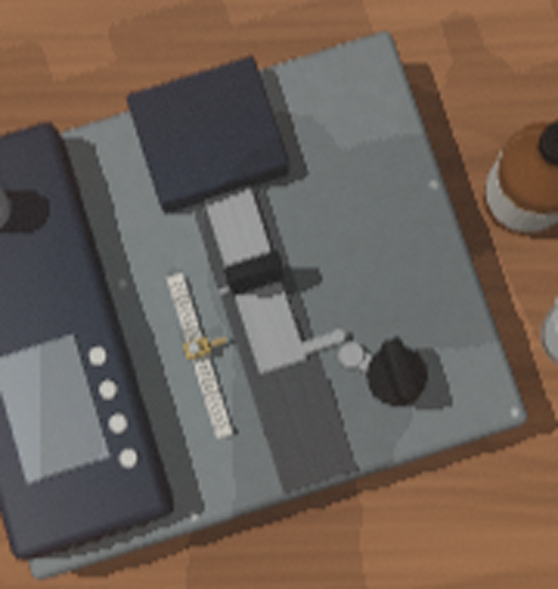

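The crop confirms it: a round-skirted knob with a bar on top at crop (397,370), the black handle (255,272), and the brass marker fin with its tip near (231,342). The pointer is at about (222,290). The deck corners are (391,35), (523,418) and (35,576).

```bash
cat >> h.py <<'E'
def fit(L,W): # 2D rigid
    L=np.array(L);W=np.array(W);a=L-L.mean(0);b=W-W.mean(0)
    th=np.arctan2((a[:,0]*b[:,1]-a[:,1]*b[:,0]).sum(),(a*b).sum()); c,s=np.cos(th),np.sin(th);M=np.array([[c,-s],[s,c]])
    t=W.mean(0)-M@L.mean(0); return th,t,(M@L.T).T+t-W
E
python3 - <<'E'
from h import *
c=lambda u,v:(240+(u+.5)/3.1-.5,100+(v+.5)/3.1-.5)
L=[(.18,-.19),(-.14,-.19),(-.14,.19)]
W=[onz("top",c(*p),.07)[:2] for p in[(391,35),(523,418),(35,576)]]
th,t,r=fit(L,W);print(th,t,r)
M=np.array([[np.cos(th),-np.sin(th)],[np.sin(th),np.cos(th)]])
def P(x,y,z):return [*(t+M@[x,y]),z]
for n,p in dict(knobtop=(-.08,-.105,.126),handtop=(.02,-.03,.128),ptr=(.02,0,.0755),corn=(-.14,-.19,.07),corn2=(.18,-.19,.07),c3=(-.14,.19,.07)).items():
    print(n,np.round(P(*p),4),np.round(proj("top",P(*p)),1),np.round(proj("scene",P(*p)),1))
print("crop hand",c(255,272),"knob",c(397,355))
for n,px,z in(("mtip",c(231,342),.08),("ptip",c(222,290),.0755)): print(n,M.T@(onz("top",px,z)[:2]-t))
E
```

```text
0.2735945867536001 [0.59649595 0.10142888] [[ 0.00665746 -0.00022124]
 [-0.00363516 -0.0042782 ]
 [-0.0030223   0.00449944]]
knobtop [ 0.5478 -0.0213  0.126 ] [368.4 218.9] [300.2 169.4]
handtop [0.6239 0.0779 0.128 ] [321.  185.5] [312.5 212.6]
ptr [0.6158 0.1068 0.0755] [309.2 194.2] [324.5 228.5]
corn [ 0.513  -0.1193  0.07  ] [410.4 236.1] [280.2 154.7]
corn2 [ 0.8211 -0.0329  0.07  ] [365.8 108.3] [219.2 258. ]
c3 [0.4104 0.2465 0.07  ] [248.9 286.9] [422.  203.4]
crop hand (321.9193548387097, 187.40322580645162) knob (367.7258064516129, 214.17741935483872)
mtip [-0.01932257 -0.00018666]
ptip [ 0.02067214 -0.00527922]
```

```bash
cat >> h.py <<'E'
def to(p,yaw=None):
    s=get_obs(); Q=R.from_quat(s["ee_rot"]); d=Q.inv().apply(np.array(p)-s["position"])
    x=Q.apply([1,0,0]); y0=np.arctan2(x[1],x[0]); tilt=Q.apply([0,0,1])
    print("shift units",np.round(d/.2,3),"n>=",np.abs(np.linalg.norm(d)/.0417).round(1),"yaw",round(y0,4),"tilt",tilt[:2].round(4), "turn z units",None if yaw is None else round(-(yaw-y0)/1.5,3))
E
python3 - <<'E'
from h import *
to([.575,.02,.27],.2736)
E
```

```text
shift units [ 2.695 -2.118 -0.109] n>= 16.5 yaw 0.3918 tilt [-0.0005  0.001 ] turn z units 0.079
```

Emit:
{"name": "send_rows", "arguments": {"plan": [[[0,0,0,0.15,-0.118,-0.006,0.6],[0,0,0,0.15,-0.118,-0.006,0.6],[0,0,0,0.15,-0.118,-0.006,0.6],[0,0,0,0.15,-0.118,-0.006,0.6],[0,0,0,0.15,-0.118,-0.006,0.6],[0,0,0,0.15,-0.118,-0.006,0.6],[0,0,0,0.15,-0.118,-0.006,0.6],[0,0,0,0.15,-0.118,-0.006,0.6],[0,0,0,0.15,-0.118,-0.006,0.6],[0,0,0,0.15,-0.118,-0.006,0.6],[0,0,0,0.15,-0.118,-0.006,0.6],[0,0,0,0.15,-0.118,-0.006,0.6],[0,0,0,0.15,-0.118,-0.006,0.6],[0,0,0,0.15,-0.118,-0.006,0.6],[0,0,0,0.15,-0.118,-0.006,0.6],[0,0,0,0.15,-0.118,-0.006,0.6],[0,0,0,0.15,-0.118,-0.006,0.6],[0,0,0,0.15,-0.118,-0.006,0.6],[0,0,0.079,0,0,0,0.6],[0,0,0,0,0,0,0.6]]]}}

```text
clock: 1.82
position: [0.5758, 0.0238, 0.2694]
ee_rot: [0.991, 0.136, -0.0, -0.001]
ft_force: [0.4, -0.2, 0.5]
grip_width: 0.6
grasp_force: 0.0
```

Run:
```python
from h import *
to([.575,.02,.27],.2736); s=get_obs(); print(s["position"],s["joint_pos"].round(3),s["clock"]); shot("wrist","w1.png")
```

```text
shift units [-0.009  0.017 -0.003] n>= 0.1 yaw 0.2721 tilt [-0.0008  0.0012] turn z units -0.001
[0.57578161 0.02383757 0.26936748] [ 0.362  0.266 -0.579  1.538  0.145  1.382 -1.526] 1.8167
```

View pics/w1.png

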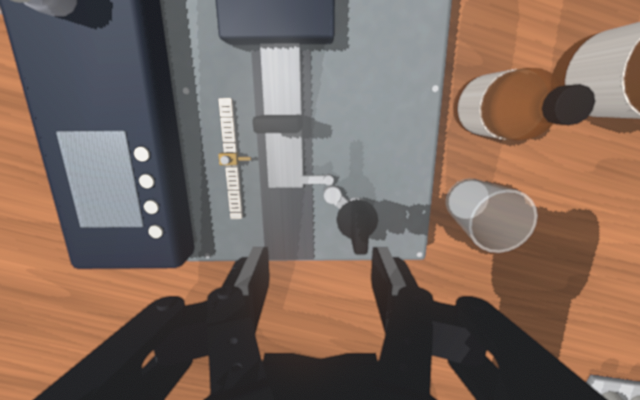

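The wrist view shows the knob at (357,220) with its bar towards (361,240), the handle at (277,124), the marker at (230,159) with its tip at (256,159), and the beaker at (490,215). The fingers are free of everything. I'll enlarge it to measure.

Run:
```python
import cv2
a=cv2.imread("pics/w1.png")[80:270,200:460]; cv2.imwrite("pics/c2.png",cv2.resize(cv2.convertScaleAbs(a,alpha=1.8,beta=15),None,fx=3,fy=3,interpolation=cv2.INTER_CUBIC))
```

```text
(no output)
```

View pics/c2.png

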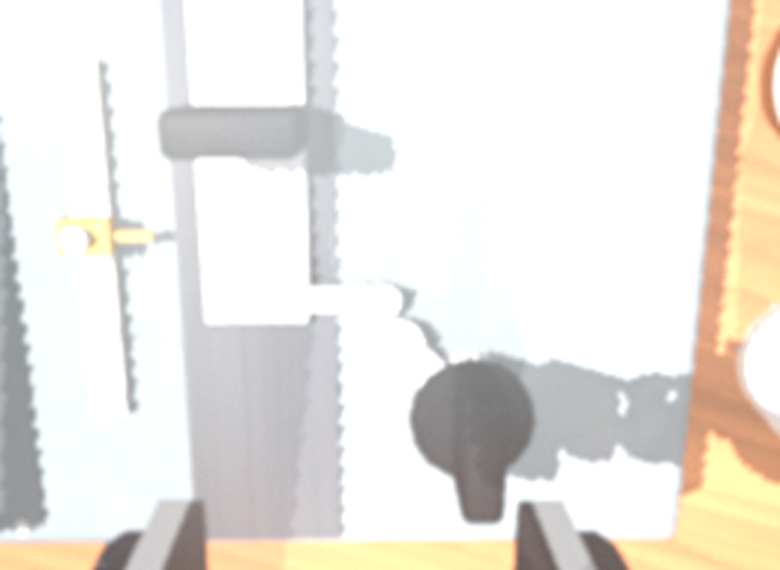

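Run:
```python
from h import *
c=lambda p:(200+(p[0]+.5)/3-.5,80+(p[1]+.5)/3-.5)
g=lambda u,v,z:onz("wrist",c((u,v)),z)[:2]
pts={"edgeA":(728,60,.07),"corner":(676,538,.07),"frontL":(40,540,.07),"skirt":(472,418,.092),"barend":(482,522,.126),"hand":(234,132,.128),"handL":(160,132,.128),"handR":(308,132,.128),"mtip":(153,237,.08),"mrider":(84,237,.09),"trkTopR":(325,60,.07),"trkBotR":(343,530,.07)}
W={k:g(*v) for k,v in pts.items()}
L={"corner":(-.14,-.19),"skirt":(-.08,-.105),"hand":(.02,-.03),"barend":(-.102,-.105)}
th,t,r=fit(list(L.values()),[W[k] for k in L]);print(th,t,r.round(4).tolist())
M=np.array([[np.cos(th),-np.sin(th)],[np.sin(th),np.cos(th)]])
for k in W: print(k,W[k].round(4),(M.T@(W[k]-t)).round(4))
e=W["edgeA"]-W["corner"];print("edge yaw",np.arctan2(e[1],e[0])); e=W["corner"]-W["frontL"];print("front yaw",np.arctan2(e[0],-e[1]))
kn=t+M@[-.08,-.105];print("knob",kn); to([*kn,.2],th)
```

```text
0.2798501592247658 [0.59714708 0.09753148] [[-0.0015, -0.0024], [-0.0, 0.0], [0.0011, 0.0022], [0.0004, 0.0002]]
edgeA [ 0.6853 -0.0732] [ 0.0376 -0.1884]
corner [ 0.5165 -0.1214] [-0.1379 -0.1881]
frontL [0.4487 0.1149] [-0.1379  0.0577]
skirt [ 0.5493 -0.0255] [-0.08  -0.105]
barend [ 0.5277 -0.0317] [-0.1025 -0.105 ]
hand [0.6236 0.072 ] [ 0.0184 -0.0318]
handL [0.618  0.0918] [ 0.0185 -0.0113]
handR [0.6292 0.0522] [ 0.0183 -0.0524]
mtip [0.5782 0.0957] [-0.0187  0.0035]
mrider [0.5742 0.1158] [-0.017   0.0239]
trkTopR [0.6491 0.055 ] [ 0.0381 -0.0552]
trkBotR [0.4848 0.0033] [-0.134  -0.0595]
edge yaw 0.27807102143902307
front yaw 0.2795291550971424
knob [ 0.54926156 -0.02548062]
shift units [-0.19   0.191  0.347] n>= 2.1 yaw 0.2759 tilt [-0.0009 -0.    ] turn z units -0.003
```

Emit:
{"name": "send_rows", "arguments": {"plan": [[[0,0,0,-0.095,0.096,0,0.45],[0,0,-0.003,-0.095,0.096,0,0.45],[0,0,0,0,0,0.12,0.45],[0,0,0,0,0,0.12,0.45],[0,0,0,0,0,0.12,0.45],[0,0,0,0,0,0,0.45],[0,0,0,0,0,0,0.45]]]}}

```text
clock: 2.45
position: [0.5484, -0.0274, 0.1976]
ee_rot: [0.99, 0.139, -0.001, 0.0]
ft_force: [0.8, 0.0, 1.4]
grip_width: 0.451
grasp_force: 0.0
```

Run:
```python
from h import *
to([.5492,-.0254,.118],.279); im=shot("wrist","w2.png")
cv2.imwrite("pics/w2s.png",im[100:,120:520,::-1])
```

```text
shift units [ 0.007 -0.009  0.398] n>= 1.9 yaw 0.2783 tilt [-0.0021 -0.0004] turn z units -0.0
```

View pics/w2s.png

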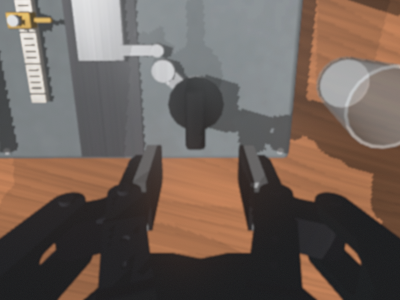

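The bar, at crop (195,125), sits centred between the fingers (150 to 248). I'll go down and close.

Emit:
{"name": "send_rows", "arguments": {"plan": [[[0,0,0,0.007,-0.007,0.1,0.45],[0,0,0,0,0,0.1,0.45],[0,0,0,0,0,0.1,0.45],[0,0,0,0,0,0.098,0.45],[0,0,0,0,0,0,0.45],[0,0,0,0,0,0,0],[0,0,0,0,0,0,0],[0,0,0,0,0,0,0],[0,0,0,0,0,0,0],[0,0,0,0,0,0,0],[0,0,0,0,0,0,0]]], "squeeze": 40}}

```text
clock: 3.42
position: [0.5513, -0.0234, 0.1206]
ee_rot: [0.99, 0.139, 0.001, 0.0]
ft_force: [-4.2, 3.2, 7.7]
grip_width: 0.158
grasp_force: 42.0
```

Emit:
{"name": "send_rows", "arguments": {"plan": [[[0,0,0.055,0,0,0,0],[0,0,0.055,0,0,0,0],[0,0,0.055,0,0,0,0],[0,0,0.055,0,0,0,0],[0,0,0.055,0,0,0,0],[0,0,0.055,0,0,0,0],[0,0,0.055,0,0,0,0],[0,0,0.055,0,0,0,0],[0,0,0.055,0,0,0,0],[0,0,0.055,0,0,0,0],[0,0,0.055,0,0,0,0],[0,0,0.055,0,0,0,0],[0,0,0.055,0,0,0,0],[0,0,0.055,0,0,0,0],[0,0,0,0,0,0,0],[0,0,0,0,0,0,0]]]}}

```text
clock: 4.75
position: [0.5502, -0.0263, 0.1206]
ee_rot: [0.905, -0.426, 0.001, 0.001]
ft_force: [-8.9, -4.9, 11.9]
grip_width: 0.156
grasp_force: 42.7
```

Run:
```python
from h import *
to([.5492,-.0254,.118],.279-1.15);s=get_obs();print(s["ft_force"],s["torque"],s["joint_pos"].round(2))
```

```text
shift units [-0.007  0.001  0.013] n>= 0.1 yaw -0.8791 tilt [ 0.0003 -0.0028] turn z units -0.005
[-8.8574196  -4.91639706 11.85823118] [-1.24660694  2.16795628 -0.04060061] [ 0.27  0.3  -0.35  1.79  0.12  1.07 -2.58]
```

Emit:
{"name": "send_rows", "arguments": {"plan": [[[0,0,0,0,0,0,0.45],[0,0,0,0,0,0,0.45],[0,0,0,0,0,0,0.45],[0,0,0,0,0,0,0.45],[0,0,0,0,0,-0.1,0.45],[0,0,0,0,0,-0.15,0.45],[0,0,0,0,0,-0.15,0.45],[0,0,0,0,0,-0.15,0.45],[0,0,-0.08,0,0,0,0.45],[0,0,-0.08,0,0,0,0.45],[0,0,-0.08,0,0,0,0.45],[0,0,-0.08,0,0,0,0.45],[0,0,-0.08,0,0,0,0.45],[0,0,-0.08,0,0,0,0.45],[0,0,-0.08,0,0,0,0.45],[0,0,-0.08,0,0,0,0.45],[0,0,-0.08,0,0,0,0.45],[0,0,-0.05,0,0,0,0.45],[0,0,0,0,0,0,0.45]]]}}

```text
clock: 6.33
position: [0.5504, -0.0242, 0.2284]
ee_rot: [0.99, 0.14, 0.0, -0.0]
ft_force: [0.8, -0.8, 0.1]
grip_width: 0.449
grasp_force: 0.0
```

Run:
```python
from h import *
s=get_obs();print(s["ft_force"],s["joint_pos"].round(2))
im=shot("wrist","w3.png");cv2.imwrite("pics/w3s.png",im[60:300,180:520,::-1])
c,q=np.cos(.279),np.sin(.279);t=np.array([.5492,-.0255]);h=t+np.array([[c,-q],[q,c]])@[.1,.075]
print(h);to([*h,.23],.279+np.pi/2)
```

```text
[ 0.82422113 -0.79908274  0.11698101] [ 0.38  0.22 -0.47  1.67  0.1   1.28 -1.41]
[0.62467855 0.07413929]
shift units [ 0.492 -0.372 -0.008] n>= 3.0 yaw 0.2764 tilt [0.0001 0.0001] turn z units -1.049
```

View pics/w3s.png

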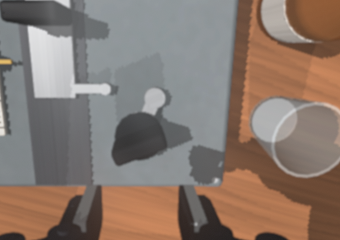

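The lock is open: the bar now points down-left at crop (138,138), and the latch finger has swung clear to (154,98).

Emit:
{"name": "send_rows", "arguments": {"plan": [[[0,0,0,0.123,-0.093,0,0.55],[0,0,0,0.123,-0.093,0,0.55],[0,0,0,0.123,-0.093,0,0.55],[0,0,0,0.123,-0.093,0,0.55],[0,0,-0.08,0,0,0,0.55],[0,0,-0.08,0,0,0,0.55],[0,0,-0.08,0,0,0,0.55],[0,0,-0.08,0,0,0,0.55],[0,0,-0.08,0,0,0,0.55],[0,0,-0.08,0,0,0,0.55],[0,0,-0.08,0,0,0,0.55],[0,0,-0.08,0,0,0,0.55],[0,0,-0.08,0,0,0,0.55],[0,0,-0.08,0,0,0,0.55],[0,0,-0.08,0,0,0,0.55],[0,0,-0.08,0,0,0,0.55],[0,0,-0.08,0,0,0,0.55],[0,0,-0.008,0,0,0,0.55],[0,0,0,0,0,0,0.55]]]}}

```text
clock: 7.97
position: [0.6245, 0.0741, 0.2282]
ee_rot: [0.604, 0.797, 0.0, -0.0]
ft_force: [0.4, 0.1, 0.3]
grip_width: 0.55
grasp_force: 0.0
```

Run:
```python
from h import *
s=get_obs();print(s["joint_pos"].round(2))
im=shot("wrist","w4.png");a=im[60:300,120:520,::-1];cv2.imwrite("pics/w4s.png",cv2.resize(a,None,fx=2,fy=2,interpolation=cv2.INTER_CUBIC))
to([.6243,.0733,.114],.279+np.pi/2)
```

```text
[ 0.37  0.45 -0.76  1.45  0.31  1.37 -0.13]
shift units [-0.004 -0.002  0.571] n>= 2.7 yaw 1.8443 tilt [-0.0001  0.0001] turn z units -0.004
```

View pics/w4s.png

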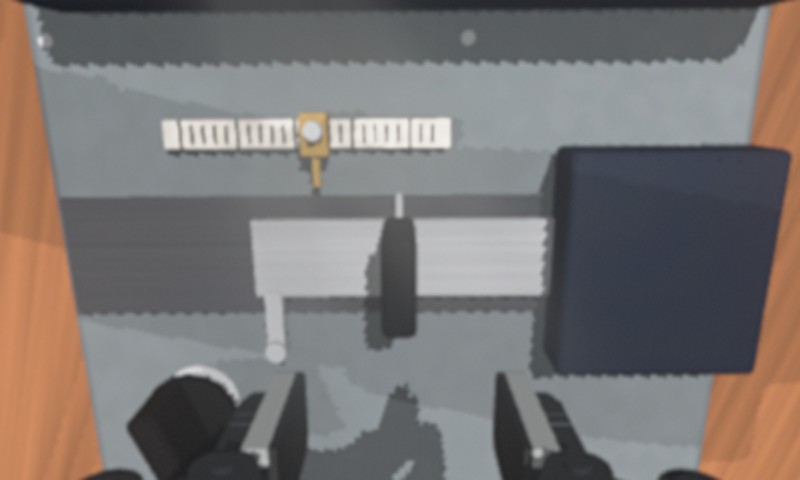

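The handle, at (399,275), is centred between the fingers (300 to 500). The pointer tip is at about (399,195) and the marker fin's tip at (317,190).

```bash
cat >> h.py <<'E'
def px_along(n,p,z,yaw=.279):
    P=onz(n,p,z); return P[0]*np.cos(yaw)+P[1]*np.sin(yaw)
E
python3 - <<'E'
from h import *
c=lambda u,v:(120+(u+.5)/2-.5,60+(v+.5)/2-.5)
a=px_along("wrist",c(399,196),.0755);b=px_along("wrist",c(317,190),.08);print("pull",a-b)
b2=px_along("wrist",c(313,120),.09);print(a-b2)
E
```

```text
pull 0.03601234257591157
0.035011109328347056
```

Emit:
{"name": "send_rows", "arguments": {"plan": [[[0,0,-0.003,-0.004,0,0.12,0.5],[0,0,0,0,0,0.15,0.5],[0,0,0,0,0,0.15,0.5],[0,0,0,0,0,0.14,0.5],[0,0,0,0,0,0,0.5],[0,0,0,0,0,0,0],[0,0,0,0,0,0,0],[0,0,0,0,0,0,0],[0,0,0,0,0,0,0],[0,0,0,0,0,0,0],[0,0,0,0,0,0,0]]], "squeeze": 60}}

```text
clock: 8.93
position: [0.6244, 0.0735, 0.1186]
ee_rot: [0.601, 0.8, -0.0, 0.0]
ft_force: [-8.8, -1.8, 4.8]
grip_width: 0.154
grasp_force: 59.5
```

Emit:
{"name": "send_rows", "arguments": {"plan": [[[0,0,0,0,-0.03,0,0],[0,0,0,0,-0.03,0,0],[0,0,0,0,-0.03,0,0],[0,0,0,0,-0.03,0,0],[0,0,0,0,-0.03,0,0],[0,0,0,0,-0.03,0,0],[0,0,0,0,0,0,0],[0,0,0,0,0,0,0],[0,0,0,0,0,0,0]]]}}

```text
clock: 9.68
position: [0.592, 0.0641, 0.1186]
ee_rot: [0.6, 0.8, 0.002, 0.002]
ft_force: [6.2, 3.4, -0.0]
grip_width: 0.147
grasp_force: 60.0
```

Run:
```python
from h import *
s=get_obs();print(s["ft_force"],s["grip_width"])
im=shot("wrist","w5.png");a=im[60:260,200:400,::-1];cv2.imwrite("pics/w5s.png",cv2.resize(a,None,fx=3,fy=3,interpolation=cv2.INTER_CUBIC))
p=s["position"]-[.6244,.0735,.1186];print("moved",p@[np.cos(.279),np.sin(.279),0],p@[-np.sin(.279),np.cos(.279),0])
```

```text
[ 6.22123275  3.39077245 -0.00830497] 0.14722789139688852
moved -0.033762345804758544 -7.002907237506871e-05
```

View pics/w5s.png

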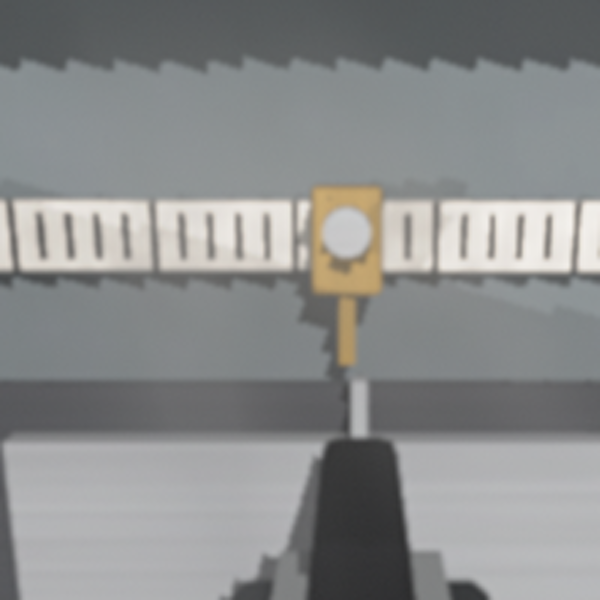

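The pointer fin is at crop x≈360 (v 380–435) and the marker fin at x≈347 (v 300–365), so a small pull remains. I'll measure both by mask.

```bash
cat > m.py <<'E'
from h import *
def meas(f):
    im=shot("wrist",f); hsv=cv2.cvtColor(im,cv2.COLOR_RGB2HSV)
    r=[]
    def cen(row,w,lo,hi):
        x=np.arange(lo,hi); v=w[row,lo:hi].astype(float); v=v-np.median(v); v[v<.35*v.max()]=0; return (x*v).sum()/v.sum()
    sat=im[:,:,0].astype(float)-im[:,:,2]; g=im.mean(2)
    ms=[cen(q,sat,300,330) for q in range(162,180)]; ps=[cen(q,g,306,334) for q in range(188,204)]
    print("mk",np.round(ms,1)); print("pt",np.round(ps,1))
    m=np.median(ms); p=np.median(ps)
    # fin tip, z; use tips rows
    a=px_along("wrist",(np.median(ps[:8]),190),.0755); b=px_along("wrist",(np.median(ms[8:]),178),.08)
    print("pointer minus marker mm",(a-b)*1e3)
E
python3 - <<'E'
from m import *
meas("w6.png")
E
```

```text
mk [315.1 315.1 315.1 315.1 315.1 315.1 315.  315.  315.  315.  315.  315.
 315.  315.1 315.1 315.1 315.1 315.1]
pt [319.4 319.4 319.4 319.4 319.4 319.4 319.4 319.4 319.4 319.4 319.4 319.4
 319.4 319.4 319.4 319.4]
pointer minus marker mm 2.400051977667572
```

Emit:
{"name": "send_rows", "arguments": {"plan": [[[0,0,0,0,-0.006,0,0],[0,0,0,0,-0.006,0,0],[0,0,0,0,0,0,0],[0,0,0,0,0,0,0],[0,0,0,0,0,0,0],[0,0,0,0,0,0,0]]]}}

```text
clock: 10.28
position: [0.5898, 0.0635, 0.1186]
ee_rot: [0.6, 0.8, 0.002, 0.002]
ft_force: [7.2, 2.0, -0.4]
grip_width: 0.154
grasp_force: 60.0
```

Run:
```python
from m import *
meas("w7.png");s=get_obs();print(s["ft_force"],s["position"],s["clock"])
```

```text
mk [319.4 319.4 319.4 319.4 319.4 319.4 319.4 319.4 319.4 319.4 319.4 319.4
 319.4 319.4 319.4 319.4 319.4 319.4]
pt [319.4 319.4 319.4 319.4 319.4 319.4 319.4 319.4 319.4 319.4 319.4 319.4
 319.4 319.4 319.4 319.4]
pointer minus marker mm 0.052457338168943046
[ 7.1646645   3.08630403 -0.07220246] [0.58983032 0.06352081 0.11862395] 10.3333
```

Run:
```python
from h import *
a=shot("scene","s2.png")[120:360,180:460,::-1];cv2.imwrite("pics/s2s.png",cv2.resize(a,None,fx=2.4,fy=2.4,interpolation=cv2.INTER_CUBIC))
```

```text
(no output)
```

View pics/s2s.png

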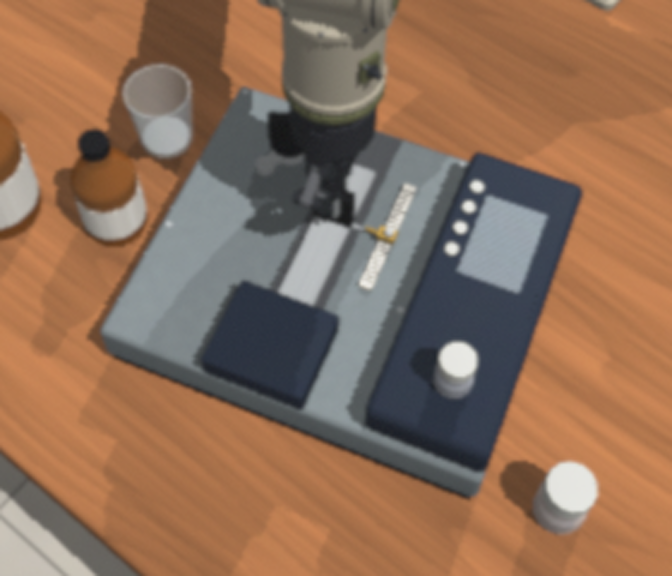

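The beaker (160,110), the bottle (108,190) and the hood vial (456,368) are where they stood. The handle is held with the pointer level with the marker at (375,232), and the slide passed the open latch.

```bash
python3 -c "
from workcell import job;print(job.hand_in())"
```

```text
the job is handed in; nothing more can be done
None
```

I handed in the job with the lock turned open, the slide held by its handle about 0.05 mm (measured) from the marker, and the beaker, bottle and vial where they stood.

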